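# Turn the cast carousel, load the full-arch cast into the flask and shut the lid

### The arm

A 6-joint arm with a two-finger parallel gripper is mounted at the origin on the work surface. World frame = base frame: x ahead of the robot, y to its left, z up, the work surface at z = 0. Lengths are in m, angles in rad, forces in N, time in s.
With the tool pointing down it reaches from about 0.375 to 0.975 m from the base axis. Payload 3.8 kg.
Tool frame: the origin (TCP) lies midway between the tips of the shut fingers; the grasp point (between the pads) lies 19 mm behind it; z points along the fingers, y is the line along which they close (so a half turn about z gives the same grasp; the last joint's range is limited). The gripper opens to 85 mm and grips with 20 to 120 N. Pads are 22 mm wide; open, the fingers measure 114 mm over their backs; the gripper's body (76 mm by 85 mm) begins 54 mm behind the grasp point. The pads swing forward as they close: fully open they stand 13 mm farther back than shut.
Start: joints at [1.069, 0.264, 1.604, -0, 1.274, -0.037], TCP at [0.303, 0.603, 0.231] pointing down, gripper open.
Joint ranges: [-2.63, 2.63], [-0.94, 2.18], [0.31, 2.57], [-1.31, 4.45], [0, 2.66], [-2.55, 2.55]. Speed limits (rad/s): [2.57, 2.57, 3.14, 3.14, 3.14, 3.14].

### API

Orientations are given as a unit quaternion [x, y, z, w].
In Python, from bench import arm gives the robot as it stands.
- The arm moves only by the tool nudge_tcp, called after ">>>" as name(argument=value, ...) on one line, values as JSON. Schema: {"type":"object","properties":{"deltas":{"type":"array","items":{"type":"array","items":{"type":"array","items":{"type":"number"},"minItems":7,"maxItems":7},"minItems":1,"maxItems":8},"minItems":1,"maxItems":1},"only":{"type":"string"},"quiet":{"type":"boolean"},"lines":{"type":"string"}},"required":["deltas"],"additionalProperties":false}. deltas is a list that holds a single list of rows (three levels of brackets), with 1 to 8 rows, each of 7 numbers: the finger opening in m, then dx, dy, dz in m, then a rotation vector rx, ry, rz in rad; each row is the pose to reach, as a shift and turn from the pose commanded when the call began, along the tool's axes at that moment; what a row does not reach only later rows make up. A row lasts 1/10 s, in which the tool goes at most 0.05 m and 0.15 rad, less where a joint would pass 70% of its speed; a pose out of reach is approached as far as the arm can. The fingers move at their own pace and stop on an object; the grip force is fixed at half the most. Time passes only in rows, so rows that do not move let the fingers close. The tool returns the time, the measured TCP pose, the force, the opening and the grip force at its end. only (a regular expression) keeps the lines of the reply that match it, lines (a string "A,B") keeps lines A to B, and quiet returns only ok. Input that does not fit is refused with a message, and nothing moves.
- arm.state(): the state, without advancing time (a new reading comes with each control period).
- arm.get_image(name): name is "scene" or "top" or "wrist"; returns a dict with "img" (420x560x3 uint8, blue, green, red), "camera_matrix" (3x3 intrinsics, pixels), "R" (3x3) and "t" (3): a world point X has camera coordinates R X + t. Camera axes: x right, y down, z forward; pixel columns grow to the right and rows downward; lengths in m; the calibration is good to about 2 mm. A picture is of the moment at which its call begins. There is no depth.
- arm.sign_off(): hands the job in; it is judged then, once.
The state is a dict: "t": time; "joint_pos": joint angles; "qvel": joint speeds; "effort": joint torques, N m; "tool_pos": TCP position; "orientation": TCP orientation; "ft_force": force on the tool from outside, world axes, zero at the start; "moment": the same for the moment, N m; "width": finger opening in m; "grip_force": force on a finger pad.
Only numpy, scipy, OpenCV 4.12 (cv2) and the standard library are available. Lean on these libraries where they do the work, as an engineer would, in place of code of your own. Each camera call takes 0.05 s, during which the arm holds its last target. There are 200 camera calls.

### The job

Turn the cast carousel by its knob until the large full-arch cast stands in front, at the gap in the guard rail and in line with the steel pointer, and lift it out there. Stand it upright in the middle of the open flask, flat on the floor between the two ribs, without dropping it, and then shut the flask's lid fully. Leave the other casts in their pockets and everything else on the bench where it is.

Things in the scene. Friction and masses are not known exactly. Their poses are not given: they have to be found in the camera images.
- front_mark (a point): Where the floor centre of the full-arch cast's pocket must come (within 20 mm, about 14 degrees): on the carousel's fixed base, 78 mm from its vertical axis, 60 mm above the bench. Its -x axis points outward from the carousel's axis, along the steel pointer and through the middle of the gap in the guard rail.
- base: The carousel's fixed base, origin on its vertical axis at bench height, -x to the front. A steel pointer 14 mm wide, 8 mm high lies on the bench at the front, reaching 180 mm from the axis. A chrome guard rail, 8 mm thick, runs round sides and back 150 mm above the bench, 172 mm from the axis, open for 55 degrees either side of the front.
- knob (a point): Centre of the carousel's turning knob, on its vertical axis, 160 mm above the bench: a black upright square block 44 x 44 mm, 40 mm high, its flat sides square to this point's x and y axes. It turns with the carousel; its -x axis points to the full-arch cast's pocket. Four pockets at quarter turns; no cast rises above 150 mm.
- carousel (a joint): Angle of the carousel (rad), 0 at the start, growing anticlockwise seen from above; it turns freely either way with slight friction (about 0.12 N m) and stays where it is left.
- pocket_full_cast (a point): Floor centre of the full-arch cast's pocket, 78 mm from the carousel axis, 60 mm above the bench (turns with the carousel; axes as knob). Every pocket leans outward 25 degrees from vertical: draw the cast out along its slant, up and outward. Outer lip 30 mm high along the slant, inner lip 12 mm, about 1 mm play; cheeks 8 mm high beside the cast's foot.
- full_cast: The wanted stone cast: the largest, and the only one with a full horseshoe of teeth (on its +x face, up to 6 mm proud, middle clear). D-shaped slab 84 mm wide (y), 28 thick (x), 84 tall (z), about 0.26 kg; straight side up, round side down with a flat 50 mm foot. Origin: centre of the foot. In the pocket z leans about 28 degrees outward, x points inward and up. Grip the thickness about 62 mm up.
- quad_cast_a: A smaller half-arch cast, 46 mm wide, 28 mm thick, 66 mm tall, in the next pocket; leave it there. Origin at the centre of its foot, z along its height.
- plain_cast: A toothless cast, 66 mm wide, 28 mm thick, 60 mm tall, in the pocket across from the wanted one; leave it there. Origin as above.
- quad_cast_b: A second half-arch cast, like the first, in the remaining pocket; leave it there.
- pocket_quad_cast_a (a point): Floor centre of that half-arch cast's pocket (turns with the carousel).
- pocket_plain_cast (a point): Floor centre of the toothless cast's pocket (turns with the carousel).
- pocket_quad_cast_b (a point): Floor centre of the second half-arch cast's pocket (turns with the carousel).
- flask: Grey box fixed to the bench, 150 x 150 mm, 100 high, walls and floor 5 thick. Origin under its centre, z up; lid hinged on the +x rim. Two ribs on the floor, 100 mm long, 6 thick, 10 high, run along x at y = +23 and -23 mm (40 mm between): the cast stands between them, 84 mm width along x (either way round), thickness along y, foot within 11 mm (y) and 25 mm (x) of the middle.
- lid (a joint): Opening of the flask's lid (rad): 0 shut flat on the rim, about 1.57 upright, up to 1.9 leaning back. It starts open, resting against its back stop. Pushed toward the robot past upright (below about 1.5) it falls shut by itself.
- lid_hinge (a point): Middle of the lid's hinge line, at the flask's +x rim, about 100 mm above the bench.
- lid_handle (a point): Brass knob on the outer (upper) face of the lid near its free edge, its point 35 mm off the face; with the lid open it is on the far side from the robot. The lid is about 150 x 150 mm, 8 mm thick.
- brass_clamp: Bystander: brass flask clamp, 110 x 45 x 100 mm. Origin under its centre.
- bur_block: Bystander: steel bur block, 50 x 90 x 55 mm. Origin under its centre.
- mixing_bowl: Bystander: black rubber mixing bowl, 120 mm across, 65 mm high. Origin under its centre.
- bottle: Bystander: white bottle, 66 mm across, 150 mm tall. Origin under its centre.
- spatula: Bystander: spatula, 200 mm long, lying flat.
- brush: Bystander: brush, 170 mm long, lying flat.

How it is judged:
By the outcome, as a careful person would: the job done as asked, in the order asked, and still so for the second after the job is handed in, with the robot touching nothing.
It also fails if it takes over 72 s, if anything falls off the work surface, if the arm or the gripper's body presses on something with over 40 N, if the wrist force passes 120 N, or if a joint passes its speed limit or range.

## Working session

There is one attempt and no reset: what is moved stays moved. The work goes in short steps, Python scripts to look and compute and a tool call to move; the robot and the scene stay as the last step left them, time stands still between calls to the robot, and variables do not carry over. Pictures are saved under pics/ and viewed, at most 10 in all, crops included, and the job is handed in when it is done.

```bash
ls; mkdir -p pics; python3 - <<'E'
from bench import arm
import cv2,numpy as np
for n in("scene","top"):
    d=arm.get_image(n); cv2.imwrite(f"pics/{n}0.png",d["img"]); print(n,d["camera_matrix"],d["R"],d["t"])
    np.savez(f"pics/{n}0.npz",**d)
print(arm.state())
E
```

```text
bench.py
pics
scene [[448.4829962    0.         284.90105553]
 [  0.         448.4829962  216.20777414]
 [  0.           0.           1.        ]] [[ 0.78475554  0.61973533 -0.00932015]
 [ 0.47350004 -0.60914898 -0.63618804]
 [-0.39994556  0.494839   -0.77147774]] [-0.42764447 -0.15062488  1.74483296]
top [[396.25683959   0.         278.49071989]
 [  0.         396.25683959 213.41495165]
 [  0.           0.           1.        ]] [[ 1.75081715e-02 -9.99842648e-01  2.85377583e-03]
 [-9.91828511e-01 -1.77284406e-02 -1.26340442e-01]
 [ 1.26371155e-01 -6.18466099e-04 -9.91982837e-01]] [0.01596147 0.53289405 1.20167822]
{'t': 0.1, 'joint_pos': array([ 1.06911054e+00,  2.64689346e-01,  1.60528018e+00,  9.41157143e-06,
        1.27367890e+00, -3.68682336e-02]), 'qvel': array([ 0.00123635, -0.00191952, -0.00534096,  0.00050007, -0.00119846,
       -0.00061502]), 'effort': array([-6.28586913e-04, -5.16707969e+01, -3.68589199e+01, -1.40490056e-04,
        6.34167896e-03, -1.45352163e-05]), 'tool_pos': array([0.30223079, 0.60280387, 0.23005566]), 'orientation': array([ 2.30323427e-01,  9.73113592e-01, -9.89647721e-04, -2.77789240e-04]), 'ft_force': array([ 0.00899431, -0.08565146,  0.81907597]), 'moment': array([ 0.01481877, -0.07460906,  0.00555403]), 'grip_force': 0.0, 'width': 0.08516729045300443}
```
View pics/scene0.png

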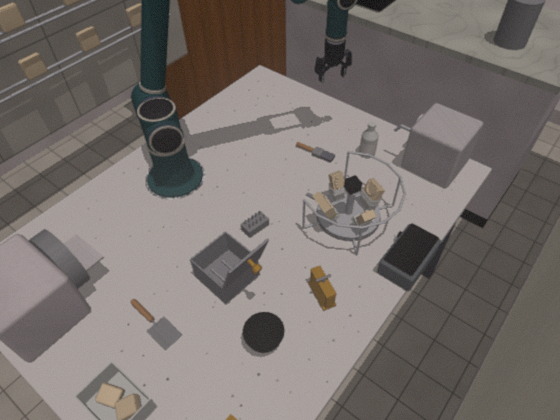

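View pics/top0.png

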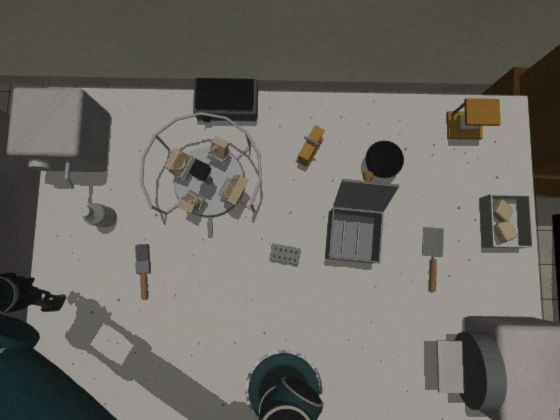

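The top view shows the carousel at about (203,172) with its pointer at (210,228) and the rail gap facing down the picture. The black knob is at (200,170). The flask is at (355,236) and its lid leans back at (368,196). I'll enlarge both views.

```bash
python3 - <<'E'
import cv2,numpy as np
a=cv2.imread("pics/top0.png")[100:245,130:270]; b=cv2.imread("pics/scene0.png")[140:265,290:420]
a=cv2.resize(a,(400,414),interpolation=2); b=cv2.resize(b,(400,385),interpolation=2)
b=cv2.copyMakeBorder(b,0,29,0,0,0)
cv2.imwrite("pics/c1.png",cv2.convertScaleAbs(np.hstack([a,b]),alpha=1.3))
E
```

View pics/c1.png

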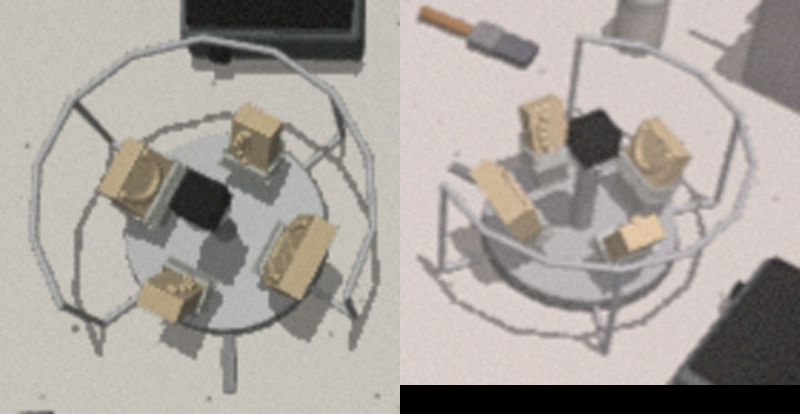

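The large cast with a full arch is at the lower right in the top view (crop 300,255), and at the left in the scene view (crop 505,200). It needs about 60° of clockwise turn to reach the pointer at (230,365). Next come rough positions.

```bash
cat > h.py <<'E'
import numpy as np,cv2
from scipy.spatial.transform import Rotation as Ro
from bench import arm
def load(f): return dict(np.load(f))
def shot(n,name):
    d=arm.get_image(n); cv2.imwrite(f"pics/{name}.png",d["img"]); np.savez(f"pics/{name}.npz",**d); return d
def ray(d,p):
    K,R,t=d["camera_matrix"],d["R"],d["t"]
    v=R.T@np.linalg.inv(K)@np.array([p[0],p[1],1.]); return -R.T@t,v/np.linalg.norm(v)
def onz(d,p,z):
    c,v=ray(d,p); return c+v*(z-c[2])/v[2]
def tri(*dp):
    A=np.zeros((3,3));b=np.zeros(3);L=[]
    for d,p in dp:
        c,v=ray(d,p); M=np.eye(3)-np.outer(v,v); A+=M;b+=M@c; L.append((c,v))
    X=np.linalg.solve(A,b); return X,[float(np.linalg.norm(np.cross(X-c,v))) for c,v in L]
def proj(d,X):
    q=d["camera_matrix"]@(d["R"]@np.asarray(X,float)+d["t"]); return q[:2]/q[2]
def toolrel(p,q=None):
    "tool-frame shift (and rotvec) from measured pose to world TCP p, Rotation q"
    s=arm.state(); r=Ro.from_quat(s["orientation"])
    d=r.inv().apply(np.asarray(p)-s["tool_pos"]); w=(r.inv()*q).as_rotvec() if q is not None else np.zeros(3)
    return np.round(d,4),np.round(w,3)
E
python3 - <<'E'
from h import *
T=load("pics/top0.npz");S=load("pics/scene0.npz")
for d,b in((T,(180,145,225,195)),(S,(335,165,370,205))):
    x0,y0,x1,y1=b; m=(d["img"][y0:y1,x0:x1].max(2)<45).astype(np.uint8)
    n,l,s,c=cv2.connectedComponentsWithStats(m); i=1+np.argmax(s[1:,4])
    cn=cv2.findContours((l==i).astype(np.uint8),0,2)[0][0]
    print(c[i]+[x0,y0],s[i], (cv2.approxPolyDP(cv2.convexHull(cn),1.5,True)[:,0]+[x0,y0]).tolist()); d["c"]=c[i]+[x0,y0]
print("knob",tri((T,T["c"]),(S,S["c"])))
print("cam",ray(T,(0,0))[0],ray(S,(0,0))[0])
print("pointer tip",onz(T,(130+230/2.86,100+390/2.86),.008), "rail ends?")
# flask floor corners guess, rim
for p in((330,258),(377,262),(332,209),(383,213)): print(onz(T,p,.1))
s=arm.state(); w=arm.get_image("wrist"); print("wristcam in tool", Ro.from_quat(s["orientation"]).inv().apply(-w["R"].T@w["t"]-s["tool_pos"]), (w["R"]@Ro.from_quat(s["orientation"]).as_matrix()).round(3), w["camera_matrix"][0,0])
E
```

```text
[199.82332155 170.0565371 ] [  9  15  22  21 283] [[196, 160], [208, 165], [210, 168], [205, 180], [189, 172]]
[349.75  190.125] [12 22  7  7 16] [[348, 187], [353, 191], [351, 193]]
knob (array([0.63604756, 0.24949733, 0.13891769]), [0.007205514246758933, 0.0072055142467592195])
cam [0.37640259 0.02614954 1.25932469] [ 1.10475545 -0.69013801  1.24628834]
pointer tip [0.45891111 0.2390611  0.008     ] rail ends?
[ 0.39605563 -0.126666    0.1       ]
[ 0.38689952 -0.26329196  0.1       ]
[ 0.54006552 -0.13242101  0.1       ]
[ 0.53084004 -0.28301178  0.1       ]
wristcam in tool [ 0.07126956  0.00040883 -0.14282586] [[ 0.     1.     0.001]
 [-0.962  0.    -0.273]
 [-0.273 -0.001  0.962]] 325.1537010162621
```

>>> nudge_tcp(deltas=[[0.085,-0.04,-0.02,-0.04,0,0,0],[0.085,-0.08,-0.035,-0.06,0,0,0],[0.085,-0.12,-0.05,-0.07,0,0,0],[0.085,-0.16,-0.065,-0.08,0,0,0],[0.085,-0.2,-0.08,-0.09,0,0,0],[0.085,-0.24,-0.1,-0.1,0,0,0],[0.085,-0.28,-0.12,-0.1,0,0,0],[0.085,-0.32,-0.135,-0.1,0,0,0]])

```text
refused: deltas: the value is too long (schema: maxItems 1). Nothing was moved.
```

Wrong form. The message asks for a list holding one list of rows, three levels of brackets, so I'll send the same numbers that way.

>>> nudge_tcp(deltas=[[[0.085,-0.04,-0.02,-0.04,0,0,0],[0.085,-0.08,-0.035,-0.06,0,0,0],[0.085,-0.12,-0.05,-0.07,0,0,0],[0.085,-0.16,-0.065,-0.08,0,0,0],[0.085,-0.2,-0.08,-0.09,0,0,0],[0.085,-0.24,-0.1,-0.1,0,0,0],[0.085,-0.28,-0.12,-0.1,0,0,0],[0.085,-0.32,-0.135,-0.1,0,0,0]]])

```text
t: 0.95
tool_pos: [0.5289, 0.3375, 0.3318]
orientation: [0.23, 0.973, 0.0, 0.0]
ft_force: [0.9, 0.4, -0.4]
width: 0.0851
grip_force: 0.0
```

>>> nudge_tcp(deltas=[[[0.085,-0.04,-0.016,0,0,0,0],[0.085,-0.08,-0.032,0,0,0,0],[0.085,-0.12,-0.05,0,0,0,0],[0.085,-0.13,-0.052,0,0,0,0],[0.085,-0.13,-0.052,0,0,0,0]]])

```text
t: 1.45
tool_pos: [0.6219, 0.233, 0.3304]
orientation: [0.232, 0.973, -0.0, -0.001]
ft_force: [0.2, 0.2, 0.6]
width: 0.0852
grip_force: 0.0
```

```bash
python3 - <<'E'
from h import *
d=shot("wrist","w1"); print(arm.state()["tool_pos"])
E
```

```text
[0.62091525 0.23430065 0.33057401]
```

View pics/w1.png

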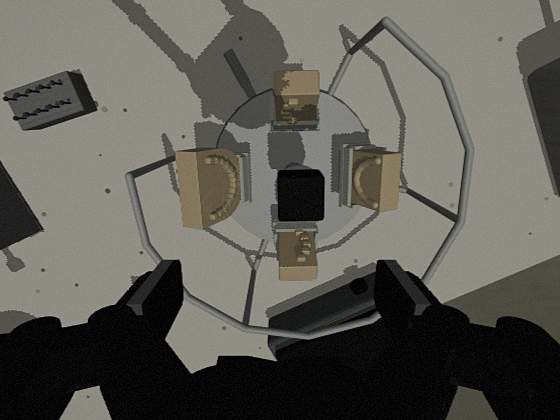

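The wrist view shows the knob's top from (278,170) to (324,220). The full-arch cast is at the left (208,188), 78 px wide. The toothless one is at the right (375,180), with the small ones at (296,95) and (297,255). The pointer runs from (253,97) to (228,50).

>>> nudge_tcp(deltas=[[[0.085,-0.02,0,0.03,0,0,0],[0.085,-0.02,0,0.06,0,0,0],[0.085,-0.02,0,0.06,0,0,0],[0.085,-0.02,0,0.06,0,0,0]]])

```text
t: 1.9
tool_pos: [0.6374, 0.2269, 0.2708]
orientation: [0.229, 0.973, -0.0, -0.001]
ft_force: [0.2, -0.2, 0.4]
width: 0.0848
grip_force: 0.0
```

```bash
cat >> h.py <<'E'
def dark(d,box,th=40):
    x0,y0,x1,y1=box; m=(cv2.GaussianBlur(d["img"],(3,3),0)[y0:y1,x0:x1].max(2)<th).astype(np.uint8)
    n,l,s,c=cv2.connectedComponentsWithStats(m); i=1+np.argmax(s[1:,4])
    cn=cv2.findContours((l==i).astype(np.uint8),0,2)[0][0]
    return cn.astype(np.float32)+np.float32([x0,y0])
E
python3 - <<'E'
from h import *
A=load("pics/w1.npz"); B=shot("wrist","w2"); print(arm.state()["tool_pos"])
for d,b in((A,(265,160,335,232)),(B,(230,130,350,270))):
    x0,y0,x1,y1=b
    for th in(20,30,45):
        cn=dark(d,b,th); r=cv2.minAreaRect(cn); print(th,r,cv2.boxPoints(r).round(1).tolist())
print("row profile",A["img"][155:232:3,300].max(1))
print("row profile",B["img"][100:260:4,290].max(1))
E
```

```text
[0.63843467 0.22702622 0.27256017]
20 ((300.5, 195.0), (50.0, 45.0), 90.0) [[278.0, 170.0], [323.0, 170.0], [323.0, 220.0], [278.0, 220.0]]
30 ((300.0, 195.0), (50.0, 46.0), 90.0) [[277.0, 170.0], [323.0, 170.0], [323.0, 220.0], [277.0, 220.0]]
45 ((300.0, 194.5), (51.0, 46.0), 90.0) [[277.0, 169.0], [323.0, 169.0], [323.0, 220.0], [277.0, 220.0]]
20 ((304.4192810058594, 193.1090850830078), (61.649192810058594, 58.150184631347656), 88.63607025146484) [[274.6000061035156, 163.0], [332.79998779296875, 161.60000610351562], [334.20001220703125, 223.1999969482422], [276.1000061035156, 224.60000610351562]]
30 ((304.0, 193.0), (62.0, 58.0), 90.0) [[275.0, 162.0], [333.0, 162.0], [333.0, 224.0], [275.0, 224.0]]
45 ((303.9999694824219, 193.49998474121094), (57.99999237060547, 62.99999237060547), 0.0) [[275.0, 225.0], [275.0, 162.0], [333.0, 162.0], [333.0, 225.0]]
row profile [76 79 73 60 76  4  0  9 13  8  4  8 13  6 15 13 16 18 18 11 14 11 85 85
 81 91]
row profile [153 108  95  52  54  74  79  81  79  81  77  81  81  84  68  82   8   3
   0   2   4   7   9  12  11  10  12  10  14  15  14   0  87  68 135  94
  94  93  96  97]
```

View pics/w2.png

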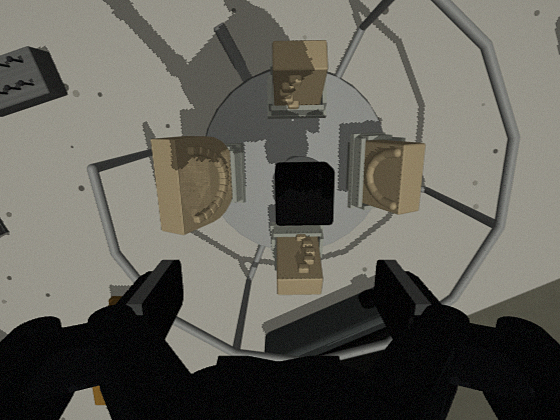

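The closer view is consistent: knob (275–333,162–224), full cast at left (190,185), pointer from (250,75) to (222,28). Next I triangulate the knob's top edge, the cast tops and the pointer.

```bash
python3 - <<'E'
from h import *
A=load("pics/w1.npz"); B=load("pics/w2.npz")
for a,b in(((277.5,220.3),(275.2,224.3)),((323.5,220.3),(333.3,224.3))):
    print("knob far top corner",*tri((A,a),(B,b)))
c1=onz(B,(275.2,224.3),.18);c2=onz(B,(333.3,224.3),.18); e=c2-c1; print("edge",np.linalg.norm(e),np.degrees(np.arctan2(e[1],e[0])))
n=np.array([-e[1],e[0],0])/np.linalg.norm(e); print("centre",(c1+c2)/2+n*.022)
print("tool y yaw",np.degrees(np.arctan2(*Ro.from_quat(arm.state()["orientation"]).apply([0,1,0])[[1,0]])))
# platter outer rim in B by colour? pointer ends at z=.008
for d,p,q in((A,(229,52),(252,97)),(B,(222,28),(247,77))):
    P,Q=onz(d,p,.008),onz(d,q,.008); print("pointer",P,Q,np.degrees(np.arctan2(*(P-Q)[[1,0]])))
# cast lengthwise top edges: outer corner points of the full and plain casts
print("full outer top corners",[tri((A,a),(B,b)) for a,b in(((177,150),(152,139)),((182,228),(161,233)))])
E
```

```text
knob far top corner [0.63768179 0.22460315 0.19978409] [0.0001182065358471009, 0.00011820653584712415]
knob far top corner [0.65751241 0.26076411 0.19517856] [1.6779115596164073e-05, 1.677911559632799e-05]
edge 0.04402139253642063 63.52617592810194
centre [0.63378085 0.25099397 0.18      ]
tool y yaw 63.46874207274522
pointer [0.45758926 0.24359688 0.008     ] [0.52051938 0.24421539 0.008     ] -179.43688248262922
pointer [0.46060242 0.24450653 0.008     ] [0.5184714  0.24551253 0.008     ] -179.00406328175958
full outer top corners [(array([0.54212557, 0.15445151, 0.13037334]), [0.0009518056524190023, 0.0009518056524189136]), (array([0.61928837, 0.11198688, 0.12418454]), [0.0005334277578446961, 0.0005334277578444343])]
```

```bash
python3 - <<'E'
from h import *
print(toolrel([.635,.250,.148]))
E
```

```text
(array([0.0134, 0.0189, 0.1246]), array([0., 0., 0.]))
```

>>> nudge_tcp(deltas=[[[0.085,0.0134,0.0189,0.02,0,0,0],[0.085,0.0134,0.0189,0.05,0,0,0],[0.085,0.0134,0.0189,0.08,0,0,0],[0.085,0.0134,0.0189,0.11,0,0,0],[0.085,0.0134,0.0189,0.124,0,0,0],[0.085,0.0134,0.0189,0.124,0,0,0]]])

```text
t: 2.55
tool_pos: [0.6343, 0.2487, 0.1463]
orientation: [0.23, 0.973, -0.001, -0.001]
ft_force: [-0.4, 0.7, -0.2]
width: 0.0849
grip_force: 0.0
```

>>> nudge_tcp(deltas=[[[0.04,0,0,0,0,0,0],[0.04,0,0,0,0,0,0],[0.04,0,0,0,0,0,0],[0.04,0,0,0,0,0,0],[0.04,0,0,0,0,0,0],[0.04,0,0,0,0,0,0],[0.04,0,0,0,0,0,0]]])

```text
t: 3.25
tool_pos: [0.6367, 0.2488, 0.1501]
orientation: [0.23, 0.973, 0.001, 0.002]
ft_force: [-0.6, 0.0, 4.8]
width: 0.0429
grip_force: 66.3
```

>>> nudge_tcp(deltas=[[[0.04,0,0,0,0,0,0.05],[0.04,0,0,0,0,0,0.13],[0.04,0,0,0,0,0,0.22],[0.04,0,0,0,0,0,0.31],[0.04,0,0,0,0,0,0.4],[0.04,0,0,0,0,0,0.49],[0.04,0,0,0,0,0,0.57],[0.04,0,0,0,0,0,0.6]]])

```text
t: 4.05
tool_pos: [0.6366, 0.2487, 0.1501]
orientation: [0.508, 0.861, 0.001, 0.001]
ft_force: [-1.5, 0.2, 6.6]
width: 0.0433
grip_force: 66.4
```

>>> nudge_tcp(deltas=[[[0.04,0,0,0,0,0,0.06],[0.04,0,0,0,0,0,0.14],[0.04,0,0,0,0,0,0.23],[0.04,0,0,0,0,0,0.32],[0.04,0,0,0,0,0,0.4],[0.04,0,0,0,0,0,0.46],[0.04,0,0,0,0,0,0.494],[0.04,0,0,0,0,0,0.494]]])

```text
t: 4.85
tool_pos: [0.6365, 0.2487, 0.1501]
orientation: [0.703, 0.711, 0.001, 0.001]
ft_force: [-0.7, -0.6, 6.0]
width: 0.043
grip_force: 66.3
```

```bash
python3 - <<'E'
from h import *
d=shot("top","t1"); q=Ro.from_quat(arm.state()["orientation"]); print(np.degrees(np.arctan2(*q.apply([0,1,0])[[1,0]])))
E
```

```text
0.6549710357554499
```

>>> nudge_tcp(deltas=[[[0.085,0,0,0,0,0,0],[0.085,0,0,0,0,0,0],[0.085,0,0,0,0,0,0],[0.085,0,0,0,0,0,0],[0.085,0,0,-0.03,0,0,0],[0.085,0,0,-0.07,0,0,0],[0.085,0,0,-0.11,0,0,0],[0.085,0,0,-0.15,0,0,0]]])

```text
t: 5.7
tool_pos: [0.6351, 0.2484, 0.2984]
orientation: [0.703, 0.711, -0.0, -0.0]
ft_force: [0.6, 0.0, 0.7]
width: 0.0852
grip_force: 0.0
```

>>> nudge_tcp(deltas=[[[0.085,0.02,-0.04,0,0,0,0],[0.085,0.04,-0.07,0,0,0,0],[0.085,0.04,-0.07,0,0,0,0],[0.085,0.04,-0.07,0,0,0,0]]])

```text
t: 6.1
tool_pos: [0.5645, 0.288, 0.2974]
orientation: [0.702, 0.712, 0.0, 0.0]
ft_force: [-0.0, -0.3, 0.7]
width: 0.0851
grip_force: 0.0
```

```bash
python3 - <<'E'
from h import *
d=shot("wrist","w3")
E
```

>>> nudge_tcp(deltas=[[[0.085,-0.04,0,0,0,0,0],[0.085,-0.08,0,0,0,0,0],[0.085,-0.1,0,0,0,0,0],[0.085,-0.1,0,0,0,0,0],[0.085,-0.1,0,0,0,0,0]]])

```text
t: 6.65
tool_pos: [0.5669, 0.1868, 0.2969]
orientation: [0.704, 0.711, 0.0, -0.0]
ft_force: [-0.7, 0.5, -0.8]
width: 0.0846
grip_force: 0.0
```

```bash
python3 - <<'E'
from h import *
d=shot("wrist","w4"); a=load("pics/w3.npz")["img"]; cv2.imwrite("pics/c34.png",np.hstack([a[:,60:460],d["img"][:,60:460]]))
E
```

```text
(no output)
```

View pics/c34.png

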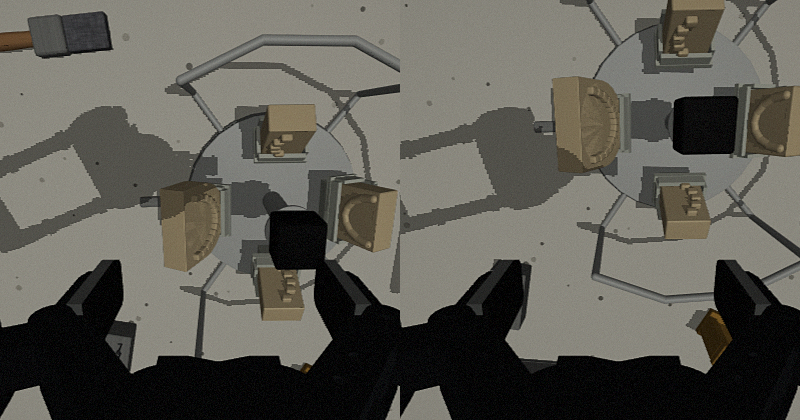

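Both views show the cast in line with the pointer and standing in the gap. The top faces are at about w3 (160–190,185–268) and w4 (552–590,78–172) in the picture. I'll zoom in for the corners.

```bash
python3 - <<'E'
from h import *
a=load("pics/w3.npz")["img"][170:280,210:300]; b=load("pics/w4.npz")["img"][65:185,200:300]
a=cv2.resize(a,(400,489),interpolation=2);b=cv2.resize(b,(400,480),interpolation=2)
a=a[:480]
cv2.imwrite("pics/z34.png",cv2.convertScaleAbs(np.hstack([a,b]),alpha=1.3))
E
```

```text
(no output)
```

View pics/z34.png

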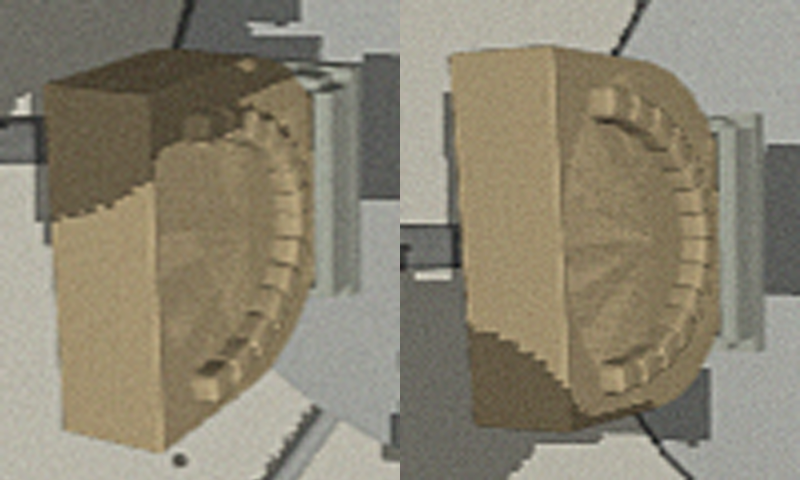

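Here are the top face corners. In the left crop they are outer (45,83) and (64,430), inner (153,95) and (163,452). In the right crop they are outer (50,55) and (75,425), inner (152,45) and (172,430).

```bash
python3 - <<'E'
from h import *
A=load("pics/w3.npz");B=load("pics/w4.npz")
L=np.array([(45,83),(64,430),(153,95),(163,452)]);Rr=np.array([(50,55),(75,425),(152,45),(172,430)])
P=[]
for l,r in zip(L,Rr):
    X,e=tri((A,l/4.444-.39+[210,170]),(B,r/4-.39+[200,65])); P.append(X); print(X.round(4),np.round(e,4))
P=np.array(P); c=P.mean(0); print("centre",c)
y=(P[0]-P[1]+P[2]-P[3])/2; x=(P[2]+P[3]-P[0]-P[1])/2
print("width",np.linalg.norm(y),"thick",np.linalg.norm(x),"tilt of x deg",np.degrees(np.arctan2(x[2],x[0])),"width yaw",np.degrees(np.arctan2(y[1],y[0])))
ax=np.array([.6366,.2487]); v=c[:2]-ax; print("radial dist",np.linalg.norm(v),"dir",np.degrees(np.arctan2(v[1],v[0])))
a=np.radians(28); z=np.array([-np.sin(a),0,np.cos(a)]); print("expected top centre", np.array([.6366-.078,.2487,.06])+z*.084)
E
```

```text
[0.5051 0.2884 0.1277] [0.0003 0.0003]
[0.5073 0.2052 0.1294] [0.0001 0.0001]
[0.53   0.2892 0.1417] [0.0007 0.0007]
[0.5319 0.2064 0.1424] [0.0001 0.0001]
centre [0.51859959 0.24730062 0.13531421]
width 0.08308380131201516 thick 0.0282393795926367 tilt of x deg 28.515919020928717 width yaw 91.40898632642771
radial dist 0.11800870939603184 dir -179.32055369087
expected top centre [0.51916439 0.2487     0.1341676 ]
```

```bash
cat > g.py <<'E'
from h import *
a=np.radians(28.3); q=Ro.from_euler("z",1.0,degrees=True)
Rt=q*Ro.from_matrix(np.array([[0,1,0],[np.cos(a),0,np.sin(a)],[np.sin(a),0,-np.cos(a)]]).T)
c=np.array([.5188,.2474,.1348]); cz=-Rt.apply([0,0,1])
E
python3 - <<'E'
from g import *
print(toolrel(c+.06*cz,Rt), c+.06*cz)
E
```

```text
(array([ 0.0602, -0.0757,  0.1094]), array([-0.494,  0.001, -0.007])) [0.49035904 0.24690356 0.18762864]
```

>>> nudge_tcp(deltas=[[[0.085,0.03,-0.03,0,-0.1,0,0],[0.07,0.06,-0.06,0.02,-0.23,0,0],[0.065,0.06,-0.0757,0.05,-0.36,0,-0.007],[0.065,0.06,-0.0757,0.09,-0.494,0,-0.007],[0.065,0.06,-0.0757,0.109,-0.494,0,-0.007],[0.065,0.06,-0.0757,0.109,-0.494,0,-0.007],[0.065,0.06,-0.0757,0.109,-0.494,0,-0.007]]])

```text
t: 7.4
tool_pos: [0.4909, 0.2484, 0.1901]
orientation: [0.678, 0.692, 0.175, 0.172]
ft_force: [0.5, 0.3, 0.2]
width: 0.0654
grip_force: 0.0
```

```bash
python3 - <<'E'
from g import *
print(toolrel(c-.04*cz,Rt)); shot("wrist","w5")
E
```

```text
(array([-0.0016, -0.002 ,  0.1019]), array([ 0.002, -0.001,  0.003]))
```

View pics/w5.png

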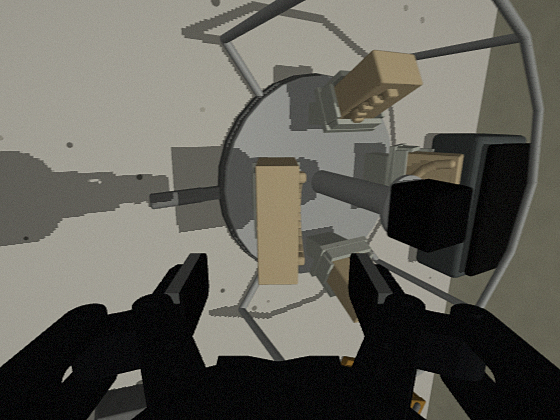

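The cast (257–300 px) is centred between the fingers (about 207 and 349), and the view runs along the slant. Going in.

>>> nudge_tcp(deltas=[[[0.065,-0.001,-0.001,0.03,0,0,0],[0.065,-0.001,-0.001,0.06,0,0,0],[0.065,-0.001,-0.001,0.085,0,0,0],[0.065,-0.001,-0.001,0.1,0,0,0],[0.065,-0.001,-0.001,0.1,0,0,0]]])

```text
t: 7.95
tool_pos: [0.5396, 0.2471, 0.1011]
orientation: [0.68, 0.691, 0.175, 0.172]
ft_force: [-0.3, -0.6, 0.7]
width: 0.065
grip_force: 0.0
```

>>> nudge_tcp(deltas=[[[0.02,0,0,0,0,0,0],[0.02,0,0,0,0,0,0],[0.02,0,0,0,0,0,0],[0.02,0,0,0,0,0,0],[0.02,0,0,0,0,0,0],[0.02,0,0,0,0,0,0],[0.02,0,0,0,0,0,0]]])

```text
t: 8.65
tool_pos: [0.5371, 0.2473, 0.1022]
orientation: [0.679, 0.692, 0.176, 0.172]
ft_force: [-4.0, -0.2, 6.1]
width: 0.0276
grip_force: 58.3
```

>>> nudge_tcp(deltas=[[[0.02,0,0,-0.01,0,0,0],[0.02,0,0.0,-0.02,0,0,0],[0.02,0,0.0,-0.03,0,0,0],[0.02,0,0,-0.04,0,0,0],[0.02,0,0,-0.06,0,0,0],[0.02,0,0,-0.09,0,0,0],[0.02,0,0,-0.12,0,0,0],[0.02,0,0,-0.14,0,0,0]]])

```text
t: 9.45
tool_pos: [0.4685, 0.2453, 0.2244]
orientation: [0.679, 0.692, 0.174, 0.172]
ft_force: [0.9, 1.1, -3.1]
width: 0.0273
grip_force: 61.3
```

```bash
python3 - <<'E'
from h import *
shot("wrist","w6");shot("top","t2");shot("scene","s2")
E
```

>>> nudge_tcp(deltas=[[[0.02,0,0.01,-0.02,0.08,0,0],[0.02,0,0.02,-0.045,0.2,0,0],[0.02,0,0.035,-0.07,0.33,0,0],[0.02,0,0.05,-0.09,0.44,0,0],[0.02,0,0.056,-0.105,0.494,0,0],[0.02,0,0.056,-0.105,0.494,0,0]]])

```text
t: 10.2
tool_pos: [0.4722, 0.2455, 0.3426]
orientation: [0.701, 0.713, 0.0, 0.001]
ft_force: [0.1, 0.1, -3.1]
width: 0.0272
grip_force: 61.3
```

>>> nudge_tcp(deltas=[[[0.02,-0.03,0.005,0,0,0,-0.08],[0.02,-0.07,0.01,0,0,0,-0.2],[0.02,-0.11,0.02,0,0,0,-0.33],[0.02,-0.15,0.03,0,0,0,-0.46],[0.02,-0.19,0.04,0,0,0,-0.59],[0.02,-0.23,0.05,0,0,0,-0.72],[0.02,-0.27,0.06,0,0,0,-0.82],[0.02,-0.29,0.06,0,0,0,-0.86]]])

```text
t: 11.0
tool_pos: [0.5341, -0.0462, 0.3391]
orientation: [0.339, 0.941, -0.002, -0.001]
ft_force: [0.4, 0.6, -3.5]
width: 0.0275
grip_force: 61.2
```

```bash
python3 - <<'E'
from h import *
s=arm.state(); print(s["joint_pos"].round(2)); print(toolrel([.53,-.13,.345],Ro.from_matrix(np.array([[-1,0,0],[0,1,0],[0,0,-1]]))))
E
```

```text
[-0.13 -0.05  1.75 -0.    1.44 -1.01]
(array([-0.0503, -0.0672, -0.0056]), array([-0.004, -0.001, -0.691]))
```

>>> nudge_tcp(deltas=[[[0.02,-0.02,-0.02,-0.005,0,0,-0.1],[0.02,-0.04,-0.05,-0.005,0,0,-0.24],[0.02,-0.05,-0.067,-0.005,0,0,-0.38],[0.02,-0.05,-0.067,-0.005,0,0,-0.52],[0.02,-0.05,-0.067,-0.005,0,0,-0.65],[0.02,-0.05,-0.067,-0.005,0,0,-0.69],[0.02,-0.05,-0.067,-0.005,0,0,-0.69]]])

```text
t: 11.7
tool_pos: [0.5292, -0.1264, 0.3446]
orientation: [0.001, 1.0, -0.001, -0.002]
ft_force: [-0.1, 0.0, -3.1]
width: 0.0273
grip_force: 61.3
```

```bash
python3 - <<'E'
from h import *
shot("wrist","w7")
E
```

>>> nudge_tcp(deltas=[[[0.02,0,-0.04,0,0,0,0],[0.02,0,-0.09,0,0,0,0],[0.02,0,-0.12,0,0,0,0],[0.02,0,-0.13,0,0,0,0],[0.02,0,-0.13,0,0,0,0],[0.02,0,-0.13,0,0,0,0]]])

```text
t: 12.35
tool_pos: [0.53, -0.2556, 0.3471]
orientation: [0.001, 1.0, -0.0, -0.0]
ft_force: [1.3, -0.1, -2.8]
width: 0.0274
grip_force: 61.2
```

```bash
python3 - <<'E'
from h import *
d=shot("wrist","w8"); a=load("pics/w7.npz")["img"]; cv2.imwrite("pics/c78.png",cv2.convertScaleAbs(np.vstack([a[:300],d["img"][:300]]),alpha=1.3))
E
```

```text
(no output)
```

View pics/c78.png

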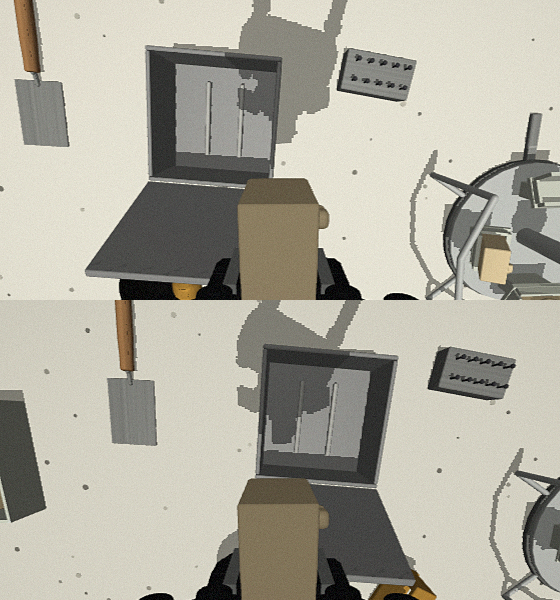

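The flask rim's outer corners are, in w7, (147,46), (282,59), (151,180), (274,186), and in w8, (264,45), (397,56), (257,175), (377,186). The ribs run at w7 x≈208 and 240, and at w8 from (303,80) to (298,152) and from (336,83) to (329,155). The cast hangs straight in the grip.

```bash
cat > f.py <<'E'
from h import *
A=load("pics/w7.npz");B=load("pics/w8.npz")
# refine rib ends: bright thin lines, via column maxima of a top-hat within boxes
def rib(d,xs,r0,r1):
    g=cv2.cvtColor(d["img"],6).astype(np.float32); g=cv2.GaussianBlur(g,(3,3),0); th=cv2.morphologyEx(g,cv2.MORPH_TOPHAT,np.ones((1,11)))
    pts=[]
    for r in range(r0,r1,2):
        x=int(round(np.interp(r,[r0,r1],xs))); w=th[r,x-5:x+6]; 
        if w.max()>8: w=np.clip(w-w.max()*.4,0,None); pts.append((x-5+(w*np.arange(11)).sum()/w.sum(),r))
    p=np.array(pts); k=np.polyfit(p[:,1],p[:,0],1); return k,len(p)
E
python3 - <<'E'
from f import *
for a,b in(((147,46),(264,45)),((282,59),(397,56)),((151,180),(257,175)),((274,186),(377,186))):
    X,e=tri((A,a),(B,b)); print("rim",X.round(4),np.round(e,4), onz(A,a,.1).round(4),onz(B,b,.1).round(4))
ka=[rib(A,(208,208),88,150),rib(A,(241,240),105,152)]; kb=[rib(B,(303,298),86,148),rib(B,(336,329),88,150)]
print(ka,kb)
mid=[]
for (k,_),(m,_) in zip(ka,kb):
    for d,kk in((A,k),(B,m)):
        P=[onz(d,(np.polyval(kk,r),r),.015) for r in(85,152)]; mid.append(P); print("rib",np.array(P).round(4).tolist())
for n,(a,b) in {"L":((208,82),(303,80)),"R":((241,83),(336,83)),"Lf":((208,155),(298,152)),"Rf":((240,157),(329,155))}.items(): X,e=tri((A,a),(B,b)); print(n,X.round(4),np.round(e,4))
E
```

```text
rim [ 0.3837 -0.27    0.0945] [0.0002 0.0002] [ 0.3846 -0.268   0.1   ] [ 0.3849 -0.2698  0.1   ]
rim [ 0.3959 -0.1211  0.0927] [0.0008 0.0008] [ 0.3979 -0.1211  0.1   ] [ 0.3963 -0.1235  0.1   ]
rim [ 0.5308 -0.2803  0.0977] [0.002 0.002] [ 0.5324 -0.2795  0.1   ] [ 0.5284 -0.2802  0.1   ]
rim [ 0.5432 -0.1308  0.0904] [0.0011 0.0011] [ 0.54   -0.1307  0.1   ] [ 0.5423 -0.1337  0.1   ]
[(array([-2.10077189e-02,  2.09557197e+02]), 31), (array([-1.07412750e-01,  2.53916009e+02]), 23)] [(array([-9.60009402e-02,  3.10496785e+02]), 30), (array([-1.02198225e-01,  3.43374034e+02]), 31)]
rib [[0.4171, -0.2217, 0.015], [0.5078, -0.2292, 0.015]]
rib [[0.4188, -0.2213, 0.015], [0.5099, -0.2289, 0.015]]
rib [[0.4172, -0.1711, 0.015], [0.5078, -0.1842, 0.015]]
rib [[0.4189, -0.1769, 0.015], [0.51, -0.1827, 0.015]]
L [ 0.4131 -0.2206  0.0175] [0.0004 0.0004]
R [ 0.4158 -0.1758  0.0187] [0.0008 0.0008]
Lf [ 0.5105 -0.2261  0.0194] [0.0011 0.0011]
Rf [ 0.5146 -0.1809  0.0154] [0.0004 0.0004]
```

```bash
python3 - <<'E'
from h import *
t=np.radians(175.6); Q=Ro.from_matrix(np.array([[np.cos(t),np.sin(t),0],[np.sin(t),-np.cos(t),0],[0,0,-1]]).T)
Q=Ro.from_matrix(np.column_stack([[np.cos(t),np.sin(t),0],[np.sin(t),-np.cos(t),0],[0,0,-1]]))
print(toolrel([.4635,-.2012,.165],Q))
E
```

```text
(array([0.0667, 0.0542, 0.1824]), array([-0.001, -0.   ,  0.075]))
```

>>> nudge_tcp(deltas=[[[0.02,0.03,0.025,0,0,0,0.03],[0.02,0.06,0.05,0,0,0,0.06],[0.02,0.0667,0.0542,0.03,0,0,0.075],[0.02,0.0667,0.0542,0.07,0,0,0.075],[0.02,0.0667,0.0542,0.11,0,0,0.075],[0.02,0.0667,0.0542,0.15,0,0,0.075],[0.02,0.0667,0.0542,0.182,0,0,0.075],[0.02,0.0667,0.0542,0.182,0,0,0.075]]])

```text
t: 13.2
tool_pos: [0.4597, -0.1992, 0.1605]
orientation: [0.038, 0.999, 0.002, -0.005]
ft_force: [-0.4, 1.2, -3.8]
width: 0.0275
grip_force: 61.2
```

```bash
python3 - <<'E'
from h import *
t=np.radians(175.6)
Q=Ro.from_matrix(np.column_stack([[np.cos(t),np.sin(t),0],[np.sin(t),-np.cos(t),0],[0,0,-1]]))
print(toolrel([.4635,-.2012,.06],Q),arm.state()["ft_force"])
E
```

```text
(array([-0.005 , -0.002 ,  0.1005]), array([ 0.003, -0.01 ,  0.001])) [-0.36244212  1.18226054 -3.81561244]
```

>>> nudge_tcp(deltas=[[[0.02,0,0,0,0,0,0],[0.02,0,0,0,0,0,0],[0.02,0,0,0,0,0,0]]])

```text
t: 13.5
tool_pos: [0.4656, -0.2033, 0.1687]
orientation: [0.038, 0.999, -0.002, 0.002]
ft_force: [0.3, -0.0, -2.8]
width: 0.0274
grip_force: 61.2
```

```bash
python3 - <<'E'
from h import *
t=np.radians(175.6)
Q=Ro.from_matrix(np.column_stack([[np.cos(t),np.sin(t),0],[np.sin(t),-np.cos(t),0],[0,0,-1]]))
print(toolrel([.4635,-.2012,.06],Q),arm.state()["ft_force"])
E
```

```text
(array([0.0028, 0.0023, 0.1086]), array([-0.004,  0.005,  0.   ])) [ 0.28779025 -0.01824676 -2.77675877]
```

>>> nudge_tcp(deltas=[[[0.02,0.001,0.001,0.03,0,0,0],[0.02,0.001,0.001,0.06,0,0,0],[0.02,0.001,0.001,0.085,0,0,0],[0.02,0.001,0.001,0.1,0,0,0],[0.02,0.001,0.001,0.104,0,0,0],[0.02,0.001,0.001,0.104,0,0,0],[0.02,0.001,0.001,0.104,0,0,0]]])

```text
t: 14.2
tool_pos: [0.4643, -0.2026, 0.0636]
orientation: [0.039, 0.999, -0.002, 0.002]
ft_force: [-0.0, 0.5, -3.9]
width: 0.0273
grip_force: 61.3
```

```bash
python3 - <<'E'
from h import *
p=[]
for i in range(4): shot("wrist","tmp"); s=arm.state(); p.append(np.r_[s["tool_pos"],s["ft_force"]])
print(np.mean(p,0).round(4),np.std(p,0).round(4))
E
```

```text
[ 0.464  -0.2024  0.0634 -0.0766  0.5407 -3.2319] [2.000e-04 1.000e-04 2.000e-04 5.653e-01 3.698e-01 4.783e-01]
```

>>> nudge_tcp(deltas=[[[0.02,0,0.001,0.004,0,0,0],[0.02,0,0.001,0.008,0,0,0],[0.02,0,0.001,0.008,0,0,0],[0.02,0,0.001,0.009,0,0,0],[0.02,0,0.001,0.009,0,0,0]]])

```text
t: 14.9
tool_pos: [0.4627, -0.2007, 0.0525]
orientation: [0.038, 0.999, -0.001, -0.0]
ft_force: [-0.4, 0.6, -3.8]
width: 0.0276
grip_force: 61.3
```

>>> nudge_tcp(deltas=[[[0.02,0,0,0.001,0,0,0],[0.02,0,0,0.001,0,0,0]]])

```text
t: 15.1
tool_pos: [0.463, -0.2009, 0.052]
orientation: [0.039, 0.999, -0.001, 0.0]
ft_force: [-0.5, 0.6, -2.0]
width: 0.0273
grip_force: 61.4
```

>>> nudge_tcp(deltas=[[[0.02,0,0,0.001,0,0,0],[0.02,0,0,0.001,0,0,0]]])

```text
t: 15.3
tool_pos: [0.4631, -0.201, 0.052]
orientation: [0.038, 0.999, -0.001, 0.0]
ft_force: [-3.6, 1.5, 5.7]
width: 0.0272
grip_force: 62.5
```

>>> nudge_tcp(deltas=[[[0.02,0,0,0.001,0,0,0],[0.02,0,0,0.001,0,0,0]]])

```text
t: 15.5
tool_pos: [0.4631, -0.201, 0.0519]
orientation: [0.039, 0.999, -0.001, -0.0]
ft_force: [-6.1, 2.5, 13.4]
width: 0.0276
grip_force: 63.5
```

>>> nudge_tcp(deltas=[[[0.02,0,0,-0.001,0,0,0],[0.02,0,0,-0.0015,0,0,0],[0.035,0,0,-0.0015,0,0,0],[0.05,0,0,-0.0015,0,0,0],[0.05,0,0,-0.0015,0,0,0],[0.05,0,0,-0.0015,0,0,0]]])

```text
t: 16.1
tool_pos: [0.4629, -0.2008, 0.0511]
orientation: [0.039, 0.999, -0.001, 0.0]
ft_force: [-0.4, 0.4, 0.2]
width: 0.0503
grip_force: 0.0
```

>>> nudge_tcp(deltas=[[[0.05,0,0,-0.01,0,0,0],[0.05,0,0,-0.03,0,0,0],[0.05,0,0,-0.06,0,0,0],[0.05,0,0,-0.1,0,0,0],[0.05,0,0,-0.15,0,0,0],[0.05,0,0,-0.2,0,0,0],[0.05,0,0,-0.25,0,0,0],[0.05,0,0,-0.25,0,0,0]]])

```text
t: 16.9
tool_pos: [0.4668, -0.2023, 0.3116]
orientation: [0.039, 0.999, -0.004, 0.008]
ft_force: [1.1, -0.9, 0.1]
width: 0.05
grip_force: 0.0
```

>>> nudge_tcp(deltas=[[[0.05,-0.04,0,0,0,0,0],[0.05,-0.06,0,0,0,0,0],[0.05,-0.06,0,0,0,0,0],[0.05,-0.06,0,0,0,0,0]]])

```text
t: 17.3
tool_pos: [0.5221, -0.2048, 0.3009]
orientation: [0.038, 0.999, -0.001, -0.001]
ft_force: [-0.3, 1.5, -0.7]
width: 0.0503
grip_force: 0.0
```

```bash
python3 - <<'E'
from h import *
d=shot("wrist","w9"); e=shot("scene","s3"); f=shot("top","t3")
a=d["img"][:300]; x=cv2.resize(e["img"][215:315,175:295],(360,300),interpolation=2); y=cv2.resize(f["img"][165:275,300:410],(300,300),interpolation=2)
a=cv2.resize(a[:, 60:500],(440,300)); cv2.imwrite("pics/c9.png",cv2.convertScaleAbs(np.vstack([np.hstack([a,x]),np.hstack([y,np.zeros((300,500,3),np.uint8)])]),alpha=1.3))
E
```

```text
(no output)
```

View pics/c9.png

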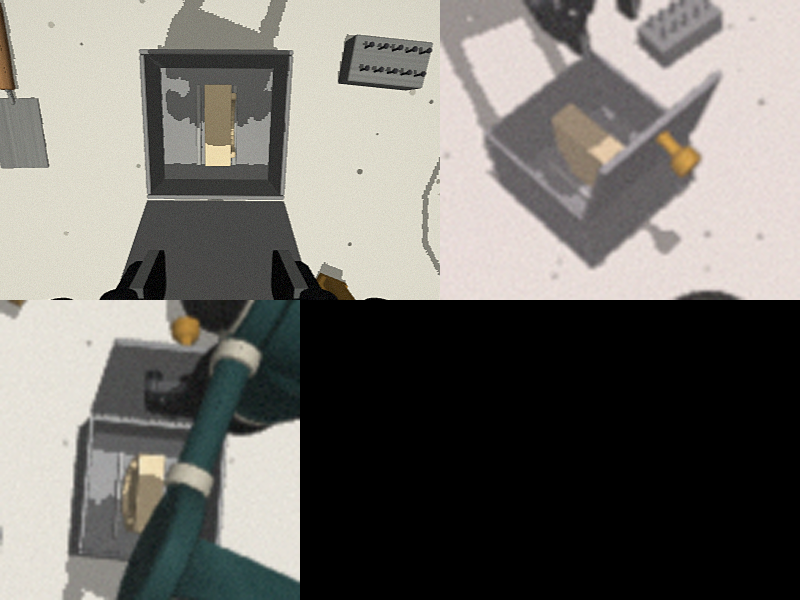

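The cast stands upright between the ribs, in the middle of the flask (wrist view 205–237, 85–165 in the crop). The lid still leans back, with its brass knob on the far side. Next I locate the lid edge and the handle from stored views.

```bash
python3 - <<'E'
from h import *
T=load("pics/top0.npz");S=load("pics/scene0.npz")
P=[]
for d,(x0,y0,x1,y1) in((T,(355,165,380,185)),(S,(240,252,270,280))):
    h=cv2.cvtColor(d["img"][y0:y1,x0:x1],cv2.COLOR_BGR2HSV); m=cv2.inRange(h,(8,120,50),(30,255,255))
    n,l,s,c=cv2.connectedComponentsWithStats(m); i=1+np.argmax(s[1:,4]); P.append((d,c[i]+[x0,y0])); print(c[i]+[x0,y0],s[i])
print("handle",tri(*P))
print("lid right... corners (z=.242)",[onz(T,p,.242).round(3) for p in((340,180),(397,186))], onz(load("pics/w8.npz"),(411,281),.242))
print("bowl",onz(T,(384,159),.065),"cmd",toolrel([.645,-.163,.31]))
E
```

```text
[367.96202532 175.5443038 ] [ 8  6 10 10 79]
[254.17647059 265.8       ] [ 8  7 13 14 85]
handle (array([ 0.61452614, -0.21572179,  0.21445294]), [0.0029782731152923018, 0.0029782731152922506])
lid right... corners (z=.242) [array([ 0.597, -0.134,  0.242]), array([ 0.584, -0.283,  0.242])] [ 0.59410984 -0.14223935  0.242     ]
bowl [ 0.70412817 -0.29810993  0.065     ] cmd (array([-0.1197,  0.0513, -0.009 ]), array([0., 0., 0.]))
```

>>> nudge_tcp(deltas=[[[0.0,-0.04,0.018,-0.01,0,0,0],[0.0,-0.08,0.036,-0.01,0,0,0],[0.0,-0.12,0.053,-0.01,0,0,0],[0.0,-0.125,0.053,-0.01,0,0,0],[0.0,-0.125,0.053,-0.01,0,0,0],[0.0,-0.125,0.053,-0.01,0,0,0]]])

```text
t: 18.05
tool_pos: [0.6501, -0.1622, 0.3111]
orientation: [0.039, 0.999, -0.001, -0.001]
ft_force: [0.1, 0.0, -0.7]
width: -0.0003
grip_force: 0.0
```

>>> nudge_tcp(deltas=[[[0,0,0,0.03,0,0,0],[0,0,0,0.06,0,0,0],[0,0,0,0.09,0,0,0],[0,0,0,0.105,0,0,0],[0,0,0,0.105,0,0,0],[0,0,0,0.105,0,0,0]]])

```text
t: 18.65
tool_pos: [0.6513, -0.1625, 0.2075]
orientation: [0.039, 0.999, -0.001, 0.001]
ft_force: [0.3, 0.2, 1.4]
width: 0.0002
grip_force: 0.0
```

>>> nudge_tcp(deltas=[[[0,0.015,0,0,0,0,0],[0,0.03,0,0,0,0,0],[0,0.04,0,0,0,0,0],[0,0.05,0,0,0,0,0],[0,0.06,0,0,0,0,0],[0,0.07,0,0,0,0,0],[0,0.08,0,0,0,0,0],[0,0.08,0,0,0,0,0]]])

```text
t: 19.45
tool_pos: [0.5734, -0.1562, 0.2107]
orientation: [0.039, 0.999, -0.002, 0.004]
ft_force: [1.9, 1.0, 10.3]
width: -0.0004
grip_force: 0.0
```

>>> nudge_tcp(deltas=[[[0,0.01,0,0,0,0,0],[0,0.02,0,0,0,0,0],[0,0.025,0,0,0,0,0],[0,0.025,0,0,0,0,0]]])

```text
t: 19.85
tool_pos: [0.5457, -0.1537, 0.206]
orientation: [0.039, 0.999, -0.001, -0.0]
ft_force: [-1.1, 0.7, 0.9]
width: -0.0001
grip_force: 0.0
```

>>> nudge_tcp(deltas=[[[0,-0.03,0,-0.04,0,0,0],[0,-0.04,0.04,-0.08,0,0,0],[0,-0.04,0.08,-0.1,0,0,0],[0,-0.04,0.12,-0.1,0,0,0],[0,-0.04,0.16,-0.1,0,0,0],[0,-0.04,0.2,-0.1,0,0,0],[0,-0.04,0.24,-0.1,0,0,0],[0,-0.04,0.24,-0.1,0,0,0]]])

```text
t: 20.65
tool_pos: [0.6048, 0.0872, 0.3046]
orientation: [0.036, 0.999, 0.0, -0.001]
ft_force: [-0.2, -2.1, -0.6]
width: -0.0001
grip_force: 0.0
```

>>> nudge_tcp(deltas=[[[0,0,0,0,0,0,0],[0,0,0,0,0,0,0],[0,0,0,0,0,0,0],[0,0,0,0,0,0,0],[0,0,0,0,0,0,0]]])

```text
t: 21.15
tool_pos: [0.6051, 0.0815, 0.3058]
orientation: [0.039, 0.999, -0.001, 0.0]
ft_force: [-0.1, -0.2, -0.2]
width: 0.0001
grip_force: 0.0
```

```bash
python3 - <<'E'
from h import *
T=shot("top","t4");S=shot("scene","s4"); T0=load("pics/top0.npz");S0=load("pics/scene0.npz")
R=[]
for d,(x0,y0,x1,y1) in((T,(325,190,390,275)),(S,(185,215,285,305))):
    h=cv2.cvtColor(d["img"][y0:y1,x0:x1],cv2.COLOR_BGR2HSV); m=cv2.inRange(h,(8,120,50),(30,255,255))
    n,l,s,c=cv2.connectedComponentsWithStats(m)
    for i in range(1,n):
        if s[i,4]>15: print(c[i]+[x0,y0],s[i,4])
    i=1+np.argmax(s[1:,4]); R.append((d,c[i]+[x0,y0]))
print("handle",tri(*R))
c=np.array([.4635,-.2012]); u=np.array([np.cos(np.radians(-4.4)),np.sin(np.radians(-4.4))]); 
print("expected shut ~",c-u*.055)
# change map vs start, per scene view
for a,b,n in((T,T0,"top"),(S,S0,"scene")):
    g=(np.abs(a["img"].astype(int)-b["img"]).max(2)>50).astype(np.uint8); g=cv2.morphologyEx(g,2,np.ones((3,3)))
    k,l,s,cc=cv2.connectedComponentsWithStats(g); print(n,[(s[i].tolist()) for i in range(1,k) if s[i,4]>25])
E
```

```text
[357.95588235 249.17647059] 68
[211.8627451  241.47058824] 51
handle (array([ 0.42099914, -0.19907139,  0.14634317]), [0.0003042202360340228, 0.0003042202360339404])
expected shut ~ [ 0.4086621  -0.19698045]
top [[201, 91, 87, 95, 4197], [195, 143, 26, 18, 167], [168, 152, 24, 23, 264], [202, 159, 8, 5, 30], [210, 160, 18, 31, 266], [333, 172, 66, 40, 1633], [224, 193, 15, 16, 172], [65, 192, 232, 228, 18994], [182, 194, 18, 19, 215], [201, 198, 23, 18, 285], [334, 209, 48, 52, 816], [186, 212, 14, 13, 117], [353, 248, 6, 5, 27], [27, 277, 39, 35, 715], [17, 323, 100, 97, 4496], [263, 406, 39, 14, 127], [321, 408, 5, 12, 47]]
scene [[141, 0, 26, 90, 1623], [168, 0, 19, 61, 809], [327, 0, 26, 14, 259], [250, 14, 11, 9, 51], [326, 14, 21, 24, 414], [245, 24, 6, 7, 26], [264, 52, 7, 8, 42], [333, 77, 9, 13, 68], [298, 81, 42, 99, 2217], [131, 85, 13, 14, 110], [146, 89, 8, 5, 29], [180, 101, 30, 28, 407], [294, 107, 13, 20, 170], [197, 115, 82, 31, 1114], [136, 136, 11, 13, 90], [144, 152, 5, 7, 31], [329, 175, 8, 13, 65], [370, 191, 10, 9, 62], [318, 199, 11, 8, 54], [287, 207, 9, 12, 52], [329, 209, 7, 8, 39], [364, 211, 10, 8, 57], [307, 214, 9, 9, 66], [208, 237, 7, 7, 39], [254, 242, 13, 15, 100], [247, 292, 7, 6, 37]]
```

>>> nudge_tcp(deltas=[[[0,0.02,-0.04,0,0,0,0],[0,0.04,-0.08,0,0,0,0],[0,0.06,-0.12,0,0,0,0],[0,0.08,-0.16,0,0,0,0],[0,0.08,-0.2,0,0,0,0],[0,0.08,-0.22,0,0,0,0],[0,0.08,-0.22,0,0,0,0],[0,0.08,-0.22,0,0,0,0]]], quiet=true)

```text
ok
```

```bash
python3 - <<'E'
from h import *
shot("wrist","wa")
E
```

>>> nudge_tcp(deltas=[[[0,0,-0.04,0,0,0,0],[0,0,-0.08,0,0,0,0],[0,0,-0.12,0,0,0,0],[0,0,-0.14,0,0,0,0],[0,0,-0.14,0,0,0,0],[0,0,-0.14,0,0,0,0]]])

```text
t: 22.7
tool_pos: [0.4979, -0.2692, 0.3061]
orientation: [0.038, 0.999, -0.0, -0.0]
ft_force: [0.2, 0.1, 0.3]
width: -0.0002
grip_force: 0.0
```

```bash
python3 - <<'E'
from h import *
shot("wrist","wb")
q=[]
for n in("wa","wb"):
    d=load(f"pics/{n}.npz"); im=d["img"]
    h=cv2.cvtColor(im[:255],cv2.COLOR_BGR2HSV); m=cv2.inRange(h,(8,120,50),(30,255,255)); k,l,s,c=cv2.connectedComponentsWithStats(m)
    print(n,"brass",[(c[i].round(1).tolist(),int(s[i,4])) for i in range(1,k) if s[i,4]>20])
    P=[proj(d,X).round(1).tolist() for X in((.385,-.269,.104),(.397,-.122,.104),(.540,-.132,.104),(.531,-.280,.104))]; print("pred corners",P)
    g=cv2.GaussianBlur(cv2.cvtColor(im,6),(5,5),0); x,y=np.mean(P,0).astype(int); print("grey lid",g[y,x],"bench",g[10,20])
    e=[]
    for p0,p1 in((P[0],P[1]),(P[0],P[3]),(P[1],P[2])):  # edge brightness profile normal to each lid edge
        p0,p1=np.array(p0),np.array(p1); t=(p1-p0)/np.linalg.norm(p1-p0); nn=np.array([t[1],-t[0]])
        if nn@(np.mean(P,0)-p0)>0: nn=-nn
        print("in->out",[[int(g[tuple((p0+f*(p1-p0)+o*nn)[::-1].round().astype(int))]) for o in range(-16,24,2)] for f in(.3,.6)])
E
```

```text
wa brass [([7.4, 70.7], 920), ([192.2, 100.4], 771)]
pred corners [[128.1, 72.1], [277.6, 72.6], [278.7, 211.8], [145.2, 214.0]]
grey lid 101 bench 142
in->out [[97, 98, 98, 96, 97, 97, 96, 98, 92, 77, 88, 88, 86, 108, 148, 149, 149, 149, 149, 148], [57, 57, 57, 57, 58, 57, 58, 58, 56, 74, 90, 89, 89, 110, 141, 150, 149, 148, 149, 149]]
in->out [[97, 96, 96, 96, 95, 95, 95, 95, 94, 97, 133, 149, 149, 150, 149, 149, 150, 149, 149, 149], [96, 96, 95, 96, 97, 97, 97, 94, 95, 98, 132, 150, 149, 150, 150, 150, 150, 149, 149, 150]]
in->out [[59, 59, 59, 58, 58, 59, 59, 56, 67, 89, 89, 90, 89, 89, 89, 90, 89, 90, 90, 90], [103, 103, 103, 103, 104, 106, 106, 94, 111, 151, 151, 151, 151, 151, 151, 150, 151, 151, 151, 150]]
wb brass [([115.8, 60.2], 1254), ([350.7, 99.7], 774)]
pred corners [[268.8, 71.6], [418.3, 72.4], [404.0, 211.7], [270.0, 213.7]]
grey lid 97 bench 140
in->out [[57, 57, 57, 57, 57, 57, 58, 57, 57, 64, 87, 88, 88, 88, 87, 87, 87, 87, 86, 85], [90, 82, 89, 97, 96, 97, 96, 96, 92, 78, 86, 87, 86, 92, 133, 147, 147, 146, 145, 145]]
in->out [[56, 56, 57, 57, 57, 57, 58, 58, 56, 62, 85, 88, 88, 86, 86, 88, 88, 89, 88, 90], [102, 101, 101, 101, 101, 101, 100, 102, 101, 92, 123, 148, 148, 147, 147, 148, 148, 147, 148, 148]]
in->out [[96, 95, 95, 94, 94, 94, 93, 94, 100, 136, 148, 147, 146, 146, 147, 146, 147, 146, 146, 146], [96, 96, 96, 95, 95, 95, 94, 94, 117, 147, 148, 147, 147, 147, 147, 147, 148, 148, 147, 146]]
```

```bash
python3 - <<'E'
from h import *
A=load("pics/wa.npz");B=load("pics/wb.npz")
print("handle",tri((A,(192.2,100.4)),(B,(350.7,99.7))))
# side edges of the lid at several rows: left edge in A and B, right edge in A and B (max horizontal gradient)
def edge(d,x,r,sg,w=14):
    g=cv2.GaussianBlur(cv2.cvtColor(d["img"],6),(5,5),0).astype(float)[r]; k=np.gradient(g)*sg; i=np.arange(int(x)-w,int(x)+w); v=k[i]; v=np.clip(v-v.max()/2,0,None); return (v*i).sum()/v.sum()
for nm,xa,xb,sg in(("-y",((128,72),(145,214)),((269,72),(270,214)),-1),("+y",((278,72),(279,212)),((418,72),(404,212)),1)):
    for r in(85,110,135,160,185,205):
        ra=np.interp(r,[72,213],[xa[0][0],xa[1][0]]);rb=np.interp(r,[72,213],[xb[0][0],xb[1][0]])
        X,e=tri((A,(edge(A,ra,r,sg),r)),(B,(edge(B,rb,r,sg),r))); print(nm,r,X.round(4),round(e[0],4))
E
```

```text
handle (array([ 0.41895836, -0.19861229,  0.14943664]), [0.00010993437647186202, 0.00010993437647180782])
-y 85 [ 0.3971 -0.2727  0.1056] 0.0003
-y 110 [ 0.4208 -0.2743  0.1063] 0.0002
-y 135 [ 0.4454 -0.2763  0.1066] 0.0002
-y 160 [ 0.4711 -0.2791  0.105 ] 0.0002
-y 185 [ 0.4978 -0.2809  0.106 ] 0.0002
-y 205 [ 0.5201 -0.2829  0.1057] 0.0002
+y 85 [ 0.4088 -0.122   0.1056] 0.0001
+y 110 [ 0.4325 -0.1239  0.1057] 0.0001
+y 135 [ 0.457  -0.1262  0.1065] 0.0001
+y 160 [ 0.4829 -0.1278  0.1046] 0.0001
+y 185 [ 0.5098 -0.13    0.1044] 0.0001
+y 205 [ 0.5318 -0.132   0.1054] 0.0
```

The lid's edges lie level at z ≈ 0.106 m from hinge to front, so it is fully shut. Handing in.

```bash
python3 -c "
from bench import arm
print(arm.sign_off())"
```

```text
the job is handed in; nothing more can be done
None
```

The job is handed in: I turned the full-arch cast to the front and lifted it out there. It now stands upright between the flask's ribs under the fully shut lid, and only the carousel, cast and lid were handled.

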